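# Open the burger-box rail for restocking

### The arm

A 6-joint arm with a two-finger parallel gripper is mounted at the origin on the work surface. World frame = base frame: x ahead of the robot, y to its left, z up, the work surface at z = 0. Lengths are in m, angles in rad, forces in N, time in s.
With the tool pointing down it reaches from about 0.25 to 0.775 m from the base axis. Payload 8.9 kg.
Tool frame: the origin (TCP) lies on the centre line of the jaws, within the pads' length; the fingertips stand 25 mm ahead of it and the grasp point (between the pads) lies 6 mm ahead of it; z points along the fingers, y is the direction in which the jaws open and shut (so a half turn about z gives the same grasp; the last joint's range is limited). The gripper opens to 85 mm and grips with 20 to 120 N. Pads are 22 mm wide; open, the fingers measure 114 mm over their backs; the gripper's body (76 mm by 85 mm) begins 54 mm behind the grasp point. The pads swing forward as they close: fully open they stand 13 mm farther back than shut.
Start: joints at [1.095, 0.291, -0.153, 1.127, 0, 1.431], TCP at [0.173, 0.496, 0.256] pointing down, gripper open.
Joint ranges: [-2.52, 2.52], [-0.91, 1.74], [-1.3, 1.37], [-1.96, 2.02], [-1.52, 1.47], [-3.14, 3.14]. Speed limits (rad/s): [2.22, 2.22, 2.79, 3.14, 3.14, 3.14].

### API

Orientations are given as a unit quaternion [w, x, y, z].
In Python, from rig import ctrl, viewer, ticket, spotter gives the robot as it stands.
- The arm moves only by the tool send_rows, never from a script. Its argument "deltas" is a list of rows, each an object with "translation": the shift along the world's x, y, z normalised to -1 to 1, where 1 is 0.2 m, a list of three; "rotation": the turn, a rotation vector about the world's x, y, z normalised to -1 to 1, where 1 is pi/2 rad, a list of three; "hand": the opening, from 0 (shut) to 1 (fully open). A call has 1 to 12 rows; each row shifts and turns the commanded pose from where the row before left it; what a row does not reach is not made up. A row lasts 1/10 s, in which the tool goes at most 50 mm and 8.59 degrees, less where a joint would pass 70% of its speed; a pose out of reach is approached as far as the arm can. A call with a number of a shift or a turn outside -1 to 1 is refused whole. A call with a gripper value outside its range is refused whole. The fingers move at their own pace and stop on an object; "squeeze" is the grip in N (left out, the last holds). Time passes only in rows, so rows that do not move let the fingers close. It gives the time, the measured TCP pose, the force and the opening at its end, in the units of the state.
- ctrl.observe(): the state, without advancing time (a new reading comes with each control period).
- viewer.get_image(name): name is "scene" or "top" or "wrist"; returns the picture (400x640x3 uint8, red, green, blue); there is no depth.
- viewer.camera_info(name): a dict with "intrinsics" (3x3 intrinsics, pixels), "position" and "attitude" of the camera in the world; the wrist camera has in their place "T_tool_cam" (4x4, takes a point from camera to tool coordinates, whose origin is the TCP and whose axes are the flange's). Camera axes: x right, y down, z forward; pixel columns grow to the right and rows downward; lengths in m; the calibration is good to about 2 mm. The wrist camera is an equidistant fisheye: a pixel r from the principal point sees the ray r / f radians off the axis. A picture is of the moment at which its call begins: read the wrist's pose just before it. camera_info takes no time and is no camera call.
- ticket.sign_off(): hands the job in, once; it reports no verdict.
Trained networks look in the newest picture that a camera, given by its name, has taken for a name from the list of things; names that differ only in an ending like _2 or _b are one class to them, and where a whole thing is asked for, a point or a joint stands for the part that bears it (a point fixed in the world has none). Each returns a list of dicts, best first, with "conf" (0 to 1); they miss things now and then, are a little off and sometimes report something else, mostly with a low value. They report only what shows in the picture. A call takes as long as a camera call.
- spotter.outline_of(name, camera): "region" (400x640 bool, what is visible of it).
- spotter.landmark_of(name, camera): "at" ([x, y, z] in m, in world coordinates, good to about 4 mm: a listed point, or the origin of a listed thing).
The state is a dict: "t": time; "joints": joint angles; "qd": joint speeds; "effort": joint torques, N m; "tcp_pos": TCP position; "tool_rot": TCP orientation; "wrist_force": force on the tool from outside, world axes, zero at the start; "wrist_torque": the same for the moment, N m; "finger_gap": opening from 0.0 (shut) to 1.0 (fully open).
Only numpy, scipy, OpenCV 4.12 (cv2) and the standard library are available. Lean on these libraries where they do the work, as an engineer would, in place of code of your own. Each camera call takes 0.05 s, during which the arm holds its last target. There are 200 camera calls.

### The job

The burger-box rail is down to one box and has to be opened up for restocking. Press down the release paddle on the ratchet of its sliding jaw and, keeping it down, push the jaw all the way back along its toothed bar until it meets the block at the end, then let the release up and move clear. Leave the box in the rail and everything else on the counter where it is.

Things in the scene. Friction and masses are not known exactly. Their poses are not given: they have to be found in the camera images.
- rail: carton rail screwed to the counter: steel tray 490 mm long (its y axis), 190 mm wide (x), on 10 mm feet, a sheet end plate 95 mm high at its -y end, room for boxes on the -x side, a toothed steel bar along the +x side. Origin on the counter under the tray's centre, z up. The bar runs along y at x = +70 mm, top 46 mm above the counter. The jaw opens towards +y.
- jaw (a joint): sliding jaw along the bar, m: 0 = closed up, grows as it moves back (rail's +y), 0.220 = fully back, carriage against the bar's end block. The ratchet (10 mm teeth) blocks it towards 0.220, at the next tooth at the latest, unless the release is held down; then it slides with about 2 N of drag. Jaw: steel plate 112 mm wide, top 97 mm above the counter, on a black carriage 104 mm long, 38 mm wide.
- release (a joint): ratchet release, rad: about 0 at rest, the pawl between two teeth (up to 0.15 where it lies on a tooth), 0.26 = fully pressed, at a hard stop; above about 0.17 the pawl is clear of the teeth. Sprung: it must be kept down while the jaw is pushed back, and comes up and catches when let go. About 3 N at first touch, 6 N fully down at the paddle's middle.
- release_pad (a point): middle of the top of the release paddle, a ribbed steel thumb plate 34 mm wide across the bar, 45 mm long along it, over the carriage between jaw plate and black housing. At rest it slopes, its outer (-y) end up to 16 mm higher than when pressed; fully pressed it is level, its top 62 mm above the counter. The point is 22 mm from the push face. Travels with the jaw.
- push_face (a point): centre of the flat upright face of the black housing at the +y end of the paddle, facing the rail's -y, 38 mm wide, from 62 to 96 mm above the counter (the point is at 79 mm). A fingertip holding the paddle down can push the carriage back by this face; over the paddle the space is free for 44 mm on its -y side and beyond, above the low arm. Travels with the jaw.
- end_stop (a point): top edge of the block at the bar's +y end, 58 mm above the counter, where the carriage stops. The carriage reaches 57 mm beyond the push face; fully back, the push face is about 61 mm short of this point.
- box_in_rail: kraft card burger box, 102 mm square, 64 mm tall, standing on the rail's tray against the fixed end plate; origin at the centre of its underside; bystander
- spare_box: the same kind of burger box on the counter beyond the rail's fixed end; origin at the centre of its underside; bystander
- mustard: yellow squeeze bottle, 56 mm across, 182 mm tall with its nozzle, on the counter beyond the bar; origin at the centre of its underside; bystander
- ketchup: red squeeze bottle with a white nozzle, same size as the mustard; origin at the centre of its underside; bystander
- sauce_cup: small white china sauce cup, 70 mm across, 38 mm tall, on the counter beside the bar; origin at the centre of its underside; bystander
- shaker: aluminium salt shaker, 62 mm across with a wire handle, 102 mm tall, on the counter beyond the bar; origin at the centre of its underside; bystander
- tomato: tomato, 68 mm across, 59 mm tall, on the counter past the rail's fixed end; origin at the centre of its underside; bystander
- spatula: steel turner lying on the counter past the end of the rail, 270 mm long along its x axis, wooden handle at -x; bystander

How it is judged:
On the way, in this order (a step that is already met when the one before it is completed fails the run):
1. the release paddle is pressed down, the pawl clear of the teeth (value of joint release above 0.18 rad), for 0.1 s.
2. the jaw is pushed back to the end of the bar (value of joint jaw above 0.212 m), for 0.1 s.
At the end, for the whole second after the job is handed in: the jaw is at rest within 8 mm of the fully-back end of its travel, the release is up again (pawl down on the teeth), the box in the rail is within 15 mm of its place and upright, and the other things are within 25 mm of theirs (value of joint jaw above 0.212 m and value of joint release below 0.17 rad and velocity of joint jaw between -0.01 and 0.01 m/s and distance of box_in_rail from where it was at the start of the episode below 0.015 m and angle between box_in_rail's own z axis and vertical below 0.2 rad and distance of each of spare_box, mustard, ketchup, sauce_cup, shaker, tomato, spatula from where it was at the start of the episode below 0.025 m); the robot touches nothing.
It fails at once if the box in the rail is pushed, lifted or tipped (moved more than 15 mm) (distance of box_in_rail from where it was at the start of the episode above 0.015 m or angle between box_in_rail's own z axis and vertical above 0.2 rad).
It fails at once if another thing on the counter is moved by more than 25 mm, lifted or knocked over (distance of any of spare_box, mustard, ketchup, sauce_cup, shaker, tomato, spatula from where it was at the start of the episode above 0.025 m or angle between any of spare_box, mustard, ketchup, sauce_cup, shaker's own z axis and vertical above 0.3 rad).
It also fails if it takes over 32 s, if anything falls off the work surface, if the arm or the gripper's body presses on something with over 40 N, if the wrist force passes 120 N, or if a joint passes its speed limit or range.

## Working session

There is one attempt and no reset: what is moved stays moved. The work goes in short steps, Python scripts to look and compute and a tool call to move; the robot and the scene stay as the last step left them, time stands still between calls to the robot, and variables do not carry over. Pictures are saved under pics/ and viewed, about 8 in all and at most 12, crops included, and the job is handed in when it is done.

Besides the shell and the picture viewer there is one more tool, called after "Call:" as name(argument=value, ...), one argument or row to a line, values as JSON. send_rows: Moves the arm, as the interface text tells. Its arguments: {"type":"object","properties":{"deltas":{"type":"array"},"squeeze":{"type":"number"}},"required":["deltas"]}

```bash
mkdir -p pics; python3 - <<'E'
from rig import ctrl, viewer, ticket, spotter
import cv2,numpy as np
s=ctrl.observe();print(s['t'],s['tcp_pos'],s['tool_rot'],s['wrist_force'],s['finger_gap'])
for c in ("scene","top"):
    cv2.imwrite(f"pics/{c}0.png",viewer.get_image(c)[:,:,::-1])
    for n in ("release_pad","push_face","end_stop","rail","box_in_rail","mustard","ketchup","sauce_cup","shaker"):
        r=spotter.landmark_of(n,c)
        print(c,n,[(np.round(d['at'],3).tolist(),round(d['conf'],2)) for d in r[:2]])
print(ctrl.observe()['t'])
E
```

```text
0.0 [0.17330509 0.49513944 0.25574226] [-2.04306142e-04  1.67618084e-01  9.85851789e-01 -6.21244661e-04] [-0.23170534 -0.14332673 -0.06360883] 0.9991066231389367
scene release_pad [([0.558, -0.063, 0.069], 0.53)]
scene push_face []
scene end_stop [([0.598, 0.127, 0.061], 0.87), ([0.33, -0.417, 0.001], 0.69)]
scene rail [([0.486, -0.073, 0.001], 0.98), ([0.646, -0.057, -0.001], 0.18)]
scene box_in_rail [([0.43, -0.226, 0.009], 0.93)]
scene mustard [([0.623, -0.297, 0.001], 0.88)]
scene ketchup [([0.72, 0.096, -0.003], 0.83)]
scene sauce_cup [([0.646, -0.056, -0.001], 0.92)]
scene shaker [([0.633, -0.187, -0.0], 0.83)]
top release_pad [([0.597, 0.132, 0.06], 0.72), ([0.561, -0.061, 0.072], 0.49)]
top push_face [([0.569, -0.042, 0.078], 0.82)]
top end_stop [([0.597, 0.13, 0.059], 0.75)]
top rail [([0.489, -0.07, 0.001], 0.61)]
top box_in_rail [([0.423, -0.226, 0.015], 0.63)]
top mustard [([0.619, -0.301, 0.002], 0.7), ([0.492, -0.07, -0.0], 0.19)]
top ketchup [([0.722, 0.094, 0.0], 0.69)]
top sauce_cup [([0.647, -0.054, 0.001], 0.94), ([0.49, -0.073, -0.001], 0.16)]
top shaker []
1.0
```

View pics/scene0.png

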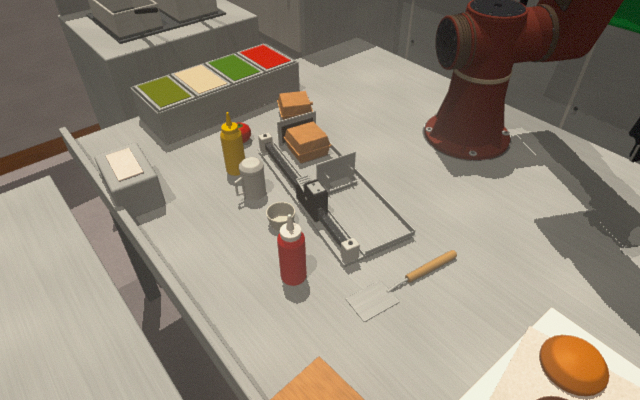

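View pics/top0.png

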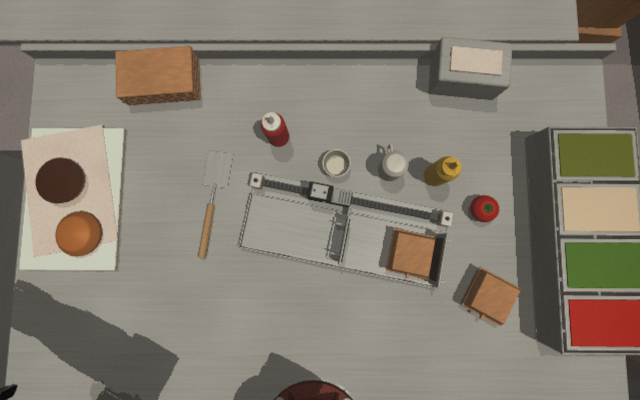

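The top view shows the housing at pixel (320,192), the paddle at (343,197) and the end block at (256,180). The box sits well clear at (413,253), and this agrees with the landmarks. The bar direction in the world is about (0.19, 0.98), and the remaining jaw travel is about 0.115 m. I'll approach with the fingers shut and the 22 mm pad side along the bar.

Call:
send_rows(
  deltas=[
    {"translation":[0.139,-0.198,0],"rotation":[0,0,-0.09],"hand":0},
    {"translation":[0.139,-0.198,0],"rotation":[0,0,-0.09],"hand":0},
    {"translation":[0.139,-0.198,0],"rotation":[0,0,-0.09],"hand":0},
    {"translation":[0.139,-0.198,0],"rotation":[0,0,-0.09],"hand":0},
    {"translation":[0.139,-0.198,0],"rotation":[0,0,-0.09],"hand":0},
    {"translation":[0.139,-0.198,0],"rotation":[0,0,-0.09],"hand":0},
    {"translation":[0.139,-0.198,0],"rotation":[0,0,-0.09],"hand":0},
    {"translation":[0.139,-0.198,0],"rotation":[0,0,-0.09],"hand":0},
    {"translation":[0.139,-0.198,0],"rotation":[0,0,-0.09],"hand":0},
    {"translation":[0.139,-0.198,0],"rotation":[0,0,-0.09],"hand":0},
    {"translation":[0.139,-0.198,0],"rotation":[0,0,0],"hand":0},
    {"translation":[0.139,-0.198,0],"rotation":[0,0,0],"hand":0},
  ],
  squeeze=60,
)

```text
t: 2.2
tcp_pos: [0.508, 0.0183, 0.2565]
tool_rot: [0.0, 0.768, 0.641, 0.0]
wrist_force: [0.4, 0.8, 0.2]
finger_gap: -0.0
```

Call:
send_rows(
  deltas=[
    {"translation":[0.12,-0.18,-0.1],"rotation":[0,0,0],"hand":0},
    {"translation":[0.1,-0.15,-0.15],"rotation":[0,0,0],"hand":0},
    {"translation":[0,0,-0.1],"rotation":[0,0,0],"hand":0},
    {"translation":[0,0,0],"rotation":[0,0,0],"hand":0},
  ],
)

```text
t: 2.6
tcp_pos: [0.5495, -0.0462, 0.1834]
tool_rot: [-0.002, 0.768, 0.64, -0.002]
wrist_force: [-0.9, -0.0, -0.0]
finger_gap: -0.001
```

```bash
python3 - <<'E'
from rig import ctrl, viewer, ticket, spotter
import cv2,numpy as np
s=ctrl.observe();print(s['t'],s['tcp_pos'],s['tool_rot'],s['wrist_force'],s['finger_gap'],s['joints'])
for c in ("wrist","top"):
    cv2.imwrite(f"pics/{c}1.png",viewer.get_image(c)[:,:,::-1])
    for n in ("release_pad","push_face","end_stop"):
        r=spotter.landmark_of(n,c)
        print(c,n,[(np.round(d['at'],3).tolist(),round(d['conf'],2)) for d in r[:2]])
i=viewer.camera_info("wrist");print(i)
E
```

```text
2.6 [ 0.54946004 -0.04622247  0.18343618] [-0.00215986  0.76825597  0.64013707 -0.00162196] [-0.93119158 -0.03447884 -0.03498166] -0.001132003063523429 [-2.16568398e-01  3.94792181e-01 -2.00556959e-01  9.80848682e-01
  8.33735244e-05  1.53566461e+00]
wrist release_pad [([0.558, -0.06, 0.069], 0.87)]
wrist push_face [([0.564, -0.044, 0.075], 0.65)]
wrist end_stop [([0.559, -0.058, 0.071], 0.57), ([0.647, -0.049, -0.004], 0.26)]
top release_pad [([0.72, 0.095, -0.001], 0.48)]
top push_face [([0.427, -0.227, 0.014], 0.53)]
top end_stop [([0.601, 0.128, 0.058], 0.96)]
{'intrinsics': array([[309.70691629,   0.        , 321.88374602],
       [  0.        , 309.70691629, 202.01666242],
       [  0.        ,   0.        ,   1.        ]]), 'T_tool_cam': array([[ 1.13274466e-03, -9.48905360e-01, -3.15558764e-01,
         8.16994030e-02],
       [ 9.99999186e-01,  8.89586620e-04,  9.14600571e-04,
         8.91440458e-04],
       [-5.87152530e-04, -3.15559544e-01,  9.48905596e-01,
        -1.17987782e-01],
       [ 0.00000000e+00,  0.00000000e+00,  0.00000000e+00,
         1.00000000e+00]])}
```

View pics/wrist1.png

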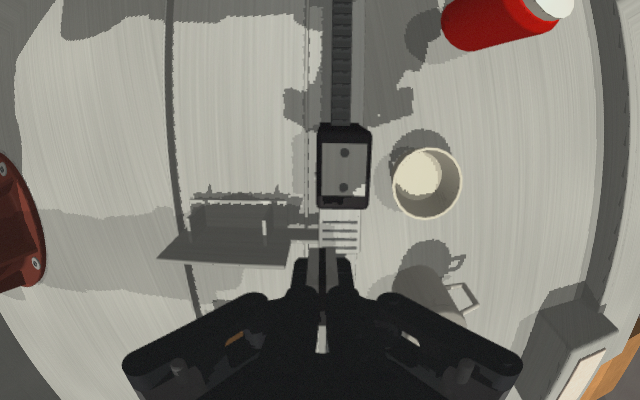

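The wrist view shows the housing's front top edge from (319,208) to (369,208). The paddle's ribs are centred near (340,232), and the fingertips at (322,262) sit slightly to the robot's side of the bar. I'll cast these pixels onto the known heights.

```bash
python3 - <<'E'
from rig import ctrl, viewer
import numpy as np
from scipy.spatial.transform import Rotation as R
p=np.array([0.54946,-0.04622,0.18344]);q=[-0.00216,0.76826,0.64014,-0.00162]
i=viewer.camera_info("wrist");K=i['intrinsics'];T=i['T_tool_cam']
Rm=R.from_quat(q[1:]+q[:1]).as_matrix()
def ray(u,v,z):
    d=np.array([u-K[0,2],v-K[1,2]]);r=np.hypot(*d);a=r/K[0,0]
    c=np.r_[d/r*np.sin(a),np.cos(a)]
    w=Rm@T[:3,:3]@c;o=p+Rm@T[:3,3];return o+w*(z-o[2])/w[2]
for u,v,z,n in ((319,208,.096,'houseL'),(369,208,.096,'houseR'),(344,208,.096,'houseC'),(340,232,.068,'pad'),(349,122,.046,'bar near housing'),(341,5,.046,'bar far')):
    print(n,ray(u,v,z).round(4))
s=ctrl.observe();print(s['t'],s['tcp_pos'],s['tool_rot'],s['wrist_force'])
E
```

```text
houseL [ 0.5497 -0.0371  0.096 ]
houseR [ 0.5845 -0.0435  0.096 ]
houseC [ 0.567  -0.0403  0.096 ]
pad [ 0.5607 -0.0705  0.068 ]
bar near housing [0.5835 0.0145 0.046 ]
bar far [0.5947 0.1134 0.046 ]
3.0 [ 0.55146398 -0.04526732  0.18737467] [6.78870344e-04 7.67436361e-01 6.41124565e-01 5.12187700e-04] [ 0.03122956  0.74436532 -0.23099117]
```

Call:
send_rows(
  deltas=[
    {"translation":[0.055,-0.067,0],"rotation":[0,0,0],"hand":0},
    {"translation":[0,0,-0.1],"rotation":[0,0,0],"hand":0},
    {"translation":[0,0,-0.14],"rotation":[0,0,0],"hand":0},
    {"translation":[0,0,-0.1],"rotation":[0,0,0],"hand":0},
    {"translation":[0,0,-0.03],"rotation":[0,0,0],"hand":0},
    {"translation":[0,0,0],"rotation":[0,0,0],"hand":0},
    {"translation":[0,0,0],"rotation":[0,0,0],"hand":0},
  ],
)

```text
t: 3.7
tcp_pos: [0.5628, -0.0591, 0.1135]
tool_rot: [0.001, 0.768, 0.641, 0.0]
wrist_force: [-0.2, 1.4, 0.0]
finger_gap: 0.004
```

```bash
python3 - <<'E'
from rig import ctrl, viewer
import cv2
s=ctrl.observe();print(s['t'],s['tcp_pos'],s['tool_rot'],s['wrist_force'])
cv2.imwrite("pics/wrist2.png",viewer.get_image("wrist")[:,:,::-1])
E
```

```text
3.7 [ 0.56280252 -0.05913117  0.11345847] [6.18693119e-04 7.67646494e-01 6.40873042e-01 4.70925675e-04] [-0.24792269  1.39702147  0.00184523]
```

View pics/wrist2.png

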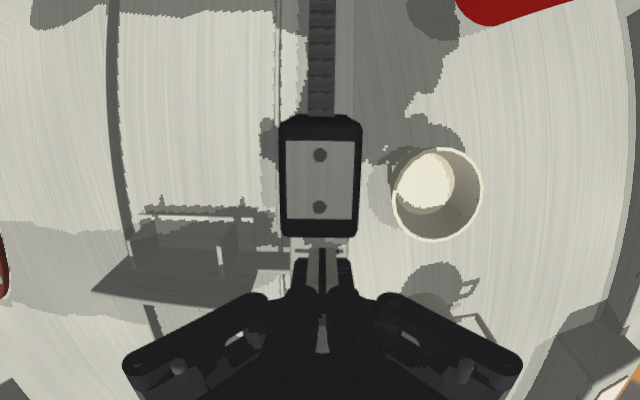

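The tips are centred on the housing at (322,262) and sit just short of its face, over the paddle. Pressing down gradually.

Call:
send_rows(
  deltas=[
    {"translation":[0,0,-0.03],"rotation":[0,0,0],"hand":0},
    {"translation":[0,0,-0.03],"rotation":[0,0,0],"hand":0},
    {"translation":[0,0,-0.025],"rotation":[0,0,0],"hand":0},
    {"translation":[0,0,-0.025],"rotation":[0,0,0],"hand":0},
    {"translation":[0,0,-0.01],"rotation":[0,0,0],"hand":0},
    {"translation":[0,0,0],"rotation":[0,0,0],"hand":0},
  ],
)

```text
t: 4.35
tcp_pos: [0.5622, -0.0594, 0.0882]
tool_rot: [0.0, 0.768, 0.641, -0.0]
wrist_force: [-0.9, -1.9, 7.3]
finger_gap: -0.0
```

Call:
send_rows(
  deltas=[
    {"translation":[0,0,-0.01],"rotation":[0,0,0],"hand":0},
    {"translation":[0,0,0],"rotation":[0,0,0],"hand":0},
  ],
)

```text
t: 4.55
tcp_pos: [0.5623, -0.0594, 0.087]
tool_rot: [0.0, 0.768, 0.641, 0.0]
wrist_force: [-2.2, -2.3, 10.4]
finger_gap: -0.0
```

Call:
send_rows(
  deltas=[
    {"translation":[0,0,-0.01],"rotation":[0,0,0],"hand":0},
    {"translation":[0,0,0],"rotation":[0,0,0],"hand":0},
  ],
)

```text
t: 4.75
tcp_pos: [0.5625, -0.0594, 0.0866]
tool_rot: [0.001, 0.768, 0.641, 0.0]
wrist_force: [-8.4, -0.6, 30.7]
finger_gap: 0.002
```

The paddle is on its hard stop, so I'll ease up about 1 mm and push along the bar direction.

Call:
send_rows(
  deltas=[
    {"translation":[0.0,0.0,-0.0],"rotation":[0,0,0],"hand":0},
    {"translation":[0.004,0.02,0.006],"rotation":[0,0,0],"hand":0},
    {"translation":[0.006,0.03,0],"rotation":[0,0,0],"hand":0},
    {"translation":[0.009,0.049,0],"rotation":[0,0,0],"hand":0},
    {"translation":[0.009,0.049,0],"rotation":[0,0,0],"hand":0},
  ],
)

```text
t: 5.25
tcp_pos: [0.5681, -0.0297, 0.0868]
tool_rot: [0.001, 0.768, 0.641, 0.0]
wrist_force: [-4.2, -0.8, 17.7]
finger_gap: -0.001
```

Call:
send_rows(
  deltas=[
    {"translation":[0.009,0.049,0],"rotation":[0,0,0],"hand":0},
    {"translation":[0.009,0.049,0],"rotation":[0,0,0],"hand":0},
    {"translation":[0.009,0.049,0],"rotation":[0,0,0],"hand":0},
    {"translation":[0.009,0.049,0],"rotation":[0,0,0],"hand":0},
    {"translation":[0.009,0.049,0],"rotation":[0,0,0],"hand":0},
    {"translation":[0.009,0.049,0],"rotation":[0,0,0],"hand":0},
  ],
)

```text
t: 5.85
tcp_pos: [0.5797, 0.0293, 0.0869]
tool_rot: [0.001, 0.768, 0.641, 0.001]
wrist_force: [-2.2, -1.9, 15.6]
finger_gap: 0.005
```

Call:
send_rows(
  deltas=[
    {"translation":[0.007,0.035,0],"rotation":[0,0,0],"hand":0},
    {"translation":[0.006,0.03,0],"rotation":[0,0,0],"hand":0},
    {"translation":[0.005,0.025,0],"rotation":[0,0,0],"hand":0},
    {"translation":[0.004,0.02,0],"rotation":[0,0,0],"hand":0},
    {"translation":[0.004,0.02,0],"rotation":[0,0,0],"hand":0},
  ],
)

```text
t: 6.35
tcp_pos: [0.5847, 0.0535, 0.0869]
tool_rot: [0.002, 0.768, 0.64, -0.001]
wrist_force: [-3.8, -11.3, 17.2]
finger_gap: 0.001
```

Call:
send_rows(
  deltas=[
    {"translation":[0.003,0.015,0],"rotation":[0,0,0],"hand":0},
    {"translation":[0.003,0.015,0],"rotation":[0,0,0],"hand":0},
    {"translation":[0,0,0],"rotation":[0,0,0],"hand":0},
  ],
)

```text
t: 6.65
tcp_pos: [0.5855, 0.0569, 0.0869]
tool_rot: [0.004, 0.769, 0.64, -0.002]
wrist_force: [-5.2, -23.9, 18.2]
finger_gap: 0.003
```

```bash
python3 - <<'E'
from rig import ctrl, viewer, spotter
import cv2, numpy as np
s=ctrl.observe();print(s['t'],s['tcp_pos'],s['wrist_force'])
a=viewer.get_image("wrist")
for n in ("push_face","end_stop"):print(n,[(np.round(d['at'],3).tolist(),round(d['conf'],2)) for d in spotter.landmark_of(n,"wrist")[:2]])
b=viewer.get_image("scene")[120:280,220:460]
cv2.imwrite("pics/w3.png",a[:,:,::-1]);cv2.imwrite("pics/s3.png",cv2.resize(b,None,fx=3,fy=3)[:,:,::-1])
E
```

```text
6.65 [0.58550257 0.05693485 0.08692237] [ -5.18346017 -23.89186852  18.16771325]
push_face [([0.586, 0.066, 0.076], 0.71)]
end_stop [([0.593, 0.13, 0.055], 0.6)]
```

View pics/w3.png

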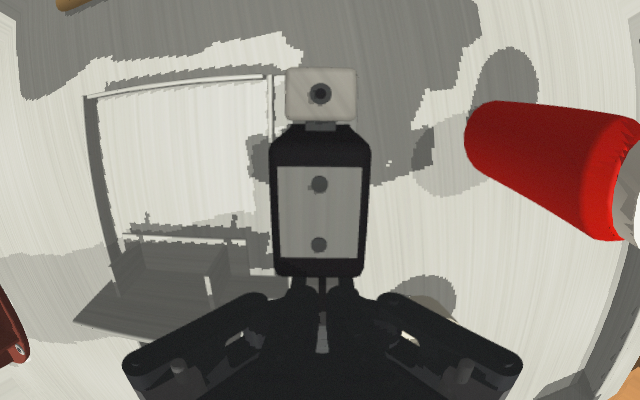

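View pics/s3.png

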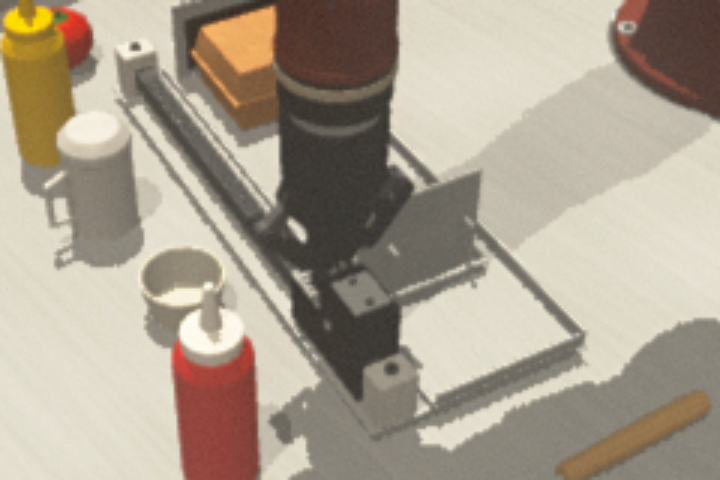

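The wrist view shows the carriage's rear at row ~125 against the end block (rows 68–122). The scene view agrees, and the box and neighbours are undisturbed. One more small push should confirm the stop.

Call:
send_rows(
  deltas=[
    {"translation":[0.003,0.015,0],"rotation":[0,0,0],"hand":0},
    {"translation":[0,0,0],"rotation":[0,0,0],"hand":0},
  ],
)

```text
t: 7.05
tcp_pos: [0.5855, 0.0571, 0.087]
tool_rot: [0.006, 0.769, 0.639, -0.005]
wrist_force: [-9.1, -36.6, 21.9]
finger_gap: 0.001
```

The stop is solid: +13 N for 0.2 mm of motion. I'll lift straight up while still leaning on the face, so friction can't drag the jaw back. Then I'll back off and rise.

Call:
send_rows(
  deltas=[
    {"translation":[0,0,0.03],"rotation":[0,0,0],"hand":0},
    {"translation":[-0.003,-0.015,0.04],"rotation":[0,0,0],"hand":0},
    {"translation":[0,0,0.05],"rotation":[0,0,0],"hand":0},
    {"translation":[0,0,0.04],"rotation":[0,0,0],"hand":0},
    {"translation":[-0.006,-0.03,0],"rotation":[0,0,0],"hand":0},
    {"translation":[-0.003,-0.02,0.02],"rotation":[0,0,0],"hand":0},
    {"translation":[0,0,0.15],"rotation":[0,0,0],"hand":0},
    {"translation":[0,0,0.2],"rotation":[0,0,0],"hand":0},
    {"translation":[0,0,0.2],"rotation":[0,0,0],"hand":0},
    {"translation":[-0.1,0,0.1],"rotation":[0,0,0],"hand":0},
    {"translation":[-0.2,0,0],"rotation":[0,0,0],"hand":0},
    {"translation":[-0.1,0,0],"rotation":[0,0,0],"hand":0},
  ],
)

```text
t: 8.25
tcp_pos: [0.5012, 0.0517, 0.2522]
tool_rot: [-0.0, 0.768, 0.641, 0.0]
wrist_force: [0.3, -0.0, -0.2]
finger_gap: 0.0
```

```bash
python3 - <<'E'
from rig import ctrl, viewer, spotter
import cv2, numpy as np
s=ctrl.observe();print(s['t'],s['tcp_pos'],s['wrist_force'])
b=viewer.get_image("scene");w=viewer.get_image("top")
for c,n in [(c,n) for c in("scene","top") for n in ("push_face","end_stop","release_pad","box_in_rail","sauce_cup","ketchup")]:print(c,n,[(np.round(d['at'],3).tolist(),round(d['conf'],2)) for d in spotter.landmark_of(n,c)[:1]])
b=cv2.resize(b[100:300,220:460],None,fx=2.5,fy=2.5)
cv2.imwrite("pics/s4.png",b[:,:,::-1])
E
```

```text
8.25 [0.50117077 0.05167091 0.25218349] [ 0.33316616 -0.0114449  -0.20797779]
scene push_face [([0.588, 0.07, 0.08], 0.76)]
scene end_stop [([0.599, 0.126, 0.062], 0.98)]
scene release_pad [([0.58, 0.046, 0.073], 0.67)]
scene box_in_rail [([0.429, -0.228, 0.011], 0.92)]
scene sauce_cup [([0.647, -0.055, 0.001], 0.75)]
scene ketchup [([0.721, 0.096, -0.002], 0.65)]
top push_face []
top end_stop []
top release_pad [([0.583, 0.048, 0.068], 0.56)]
top box_in_rail [([0.426, -0.229, 0.012], 0.96)]
top sauce_cup [([0.647, -0.054, -0.0], 0.95)]
top ketchup [([0.723, 0.096, -0.002], 0.72)]
```

View pics/s4.png

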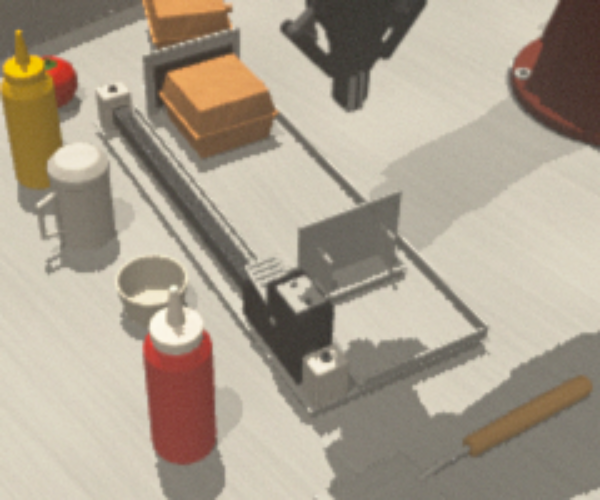

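The carriage is against the end block at (320,365), the paddle at (265,268) is sloped up again, the box and neighbours are in place, and the gripper is clear.

```bash
python3 -c "
from rig import ticket
print(ticket.sign_off())"
```

```text
the job is handed in; nothing more can be done
None
```

The jaw is pushed all the way back against the end block, the release is up again, and the job is handed in. The run took about 8.5 s of the 32 s allowed.

- **Pressing the release:** I pressed the paddle down with the shut fingertips until it met its hard stop. The fingertips were at about 62 mm, and the force jumped to about 31 N. I then eased up slightly but kept it down.
- **Pushing the jaw back:** I pushed along the bar with about 2 N of drag until the carriage stopped. An extra push added 13 N for only 0.2 mm of motion, so it was solidly against the block.
- **Letting go:** I lifted straight up while still leaning on the push face, so the jaw could not be dragged back, and then moved clear.

**Last checks:**
- The push face was measured at (0.588, 0.070), about 57 mm from the measured end-block edge. That edge had read 0.126–0.132 in y over the run, and the expected distance is about 61 mm, so this fits within the 4 mm network error.
- The paddle looks sloped up again, and its point is at 68–73 mm.
- The box, sauce cup and ketchup read the same positions as at the start, to within a few mm. The other bystanders I could see (mustard, shaker, tomato, spare box and spatula handle) I checked only by eye in the final picture, and they look undisturbed.
- The wrist force is near zero.

In the final top view, the networks did not find the push face or end block, so those two rest on the scene camera alone.

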